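Load the weight hanger and hold it up for the spring

TASK

Load the weight hanger for the spring experiment: with the hanger standing in its wooden stand, thread the three brass ring weights down its rod one at a time, largest first and smallest last, lowering each fully home before you let go of it (do not drop them). Then take the hanger by its rod above the weights, lift it straight up about 10 cm from its seat, upright all the way, and finish while holding it there over the stand, level and perfectly still, so that a partner can hook the spring into its eye. Leave the dish, the dropper bottle and the eraser where they are.

Things in the scene. Friction and masses are not known exactly. Their poses are not given: they have to be found in the camera images.
- stand: round turned wooden stand, 90 mm diameter, 34 mm high, fixed to the bench. In its top a round seat 50 mm wide and 8 mm deep (seat floor 26 mm above the bench) with a narrower bore in the middle for the hanger's lower hook. Origin at the centre of its underside, on the bench; z up
- hanger: weight hanger (0.2 kg), loose, upright in the stand's seat: brass foot disc 48 mm wide, 12 mm thick, its top 4 mm above the stand's; steel rod 10 mm in diameter rising from the disc to 59 mm above its underside, then a small eye of the same width up to 69 mm; a hook reaches 16 mm below the disc. Origin: centre of the disc's underside (26 mm above the bench when seated), z up the rod
- hanger_grip (a point): point on the rod's axis 51 mm above the hanger's origin, middle of the 17 mm of plain rod that stays free between the top of the three stacked weights (42 mm above the origin) and the eye; axes as the hanger's
- large_weight: the largest brass ring weight, 54 mm outside diameter, 10 mm thick, with a plain 14 mm hole through its middle; 0.19 kg or so. At the start it lies flat on the bench. Origin at the middle of the ring (5 mm above the bench when flat), z along the hole. Fully home its origin is 17 mm above the hanger's origin
- medium_weight: the middle-sized brass ring weight, 44 mm outside diameter, 10 mm thick, with a plain 14 mm hole through its middle; 0.125 kg or so. At the start it lies flat on the bench. Origin at the middle of the ring (5 mm above the bench when flat), z along the hole. Fully home on the large one its origin is 27 mm above the hanger's origin
- small_weight: the smallest brass ring weight, 34 mm outside diameter, 10 mm thick, with a plain 14 mm hole through its middle; 0.075 kg or so. At the start it lies flat on the bench. Origin at the middle of the ring (5 mm above the bench when flat), z along the hole. Fully home on the medium one its origin is 37 mm above the hanger's origin
- evap_dish: white porcelain evaporating dish, round, 70 mm wide and 30 mm high; a bystander to leave alone. Origin at the centre of its underside
- dropper_bottle: brown glass dropper bottle with a red rubber bulb, 54 mm wide, 135 mm high; a bystander to leave alone. Origin at the centre of its underside
- eraser: small blue and white block eraser, 21 x 42 x 13 mm; a bystander to leave alone. Origin at the centre of its underside
There are look-alikes about, which are no part of the job. What is shaped like the small_weight but turquoise is not meant. What is shaped like the hanger but pink is not meant.

How it is judged:
By the outcome, as a careful person would: the job done as asked, in the order asked, and still so for the second after the job is handed in, while the arm keeps its last pose, push and grip.
It also fails if it takes over 72 s, if anything falls off the work surface, if the arm or the gripper's body presses on something with over 40 N, if the wrist force passes 120 N, or if a joint passes its speed limit or range.

ROBOT

A 7-joint arm with a two-finger parallel gripper is mounted at the origin on a cart in front of the work surface, level with it; the furniture and walls round the work are solid. World frame = base frame: x ahead of the robot, y to its left, z up, the work surface at z = 0. Lengths are in m, angles in rad, forces in N, time in s.
With the tool pointing down it reaches from about 0.4 to 0.85 m from the base axis. Payload 4.4 kg.
Tool frame: the origin (TCP) lies at the very end of the fingers, on their centre line; the grasp point (between the pads) lies 19 mm behind it; z points along the fingers, y is the direction in which the jaws open and shut (so a half turn about z gives the same grasp; the last joint's range is limited). The gripper opens to 94 mm and grips with 3 to 60 N. Pads are 16 mm wide; open, the fingers measure 119 mm over their backs; the gripper's body (75 mm by 177 mm) begins 78 mm behind the grasp point.
Start: joints at [-0.066, 0.628, 0.038, 1.517, -0.027, 0.996, -0.02], TCP at [0.65, 0, 0.205] pointing down, gripper open.
Joint ranges: [-3.06, 3.06], [-0.37, 2.12], [-1.25, 1.32], [0.18, 2.47], [-1.1, 4.24], [0.23, 1.98], [-2.94, 2.94]. Speed limits (rad/s): [2.57, 2.57, 3.14, 3.14, 3.14, 3.14, 3.14].

INTERFACE

Orientations are given as a unit quaternion [w, x, y, z].
In Python, from station import monitor, imaging, r gives the robot as it stands.
- The arm moves only by the shell command python3 -m crank 'ROWS' [FORCE]. ROWS is JSON, a list of rows, each a list of 7 numbers: the shift along the world's x, y, z in mm, then the turn, a rotation vector about the world's x, y, z in rad, then the finger opening in mm, from 0 to 94. A call has 1 to 5 rows; each row shifts and turns the commanded pose from where the row before left it; what a row does not reach is not made up. A row lasts 1/12 s, in which the tool goes at most 41.7 mm and 7.16 degrees, less where a joint would pass 70% of its speed; a pose out of reach is approached as far as the arm can. A call with a gripper value outside its range is refused whole. The fingers move at their own pace and stop on an object; FORCE is the grip in N (left out, the last holds). Time passes only in rows, so rows that do not move let the fingers close. It gives the time, the measured TCP pose, the force and the opening at its end, in the units of the state.
- monitor.get_obs(): the state, without advancing time (a new reading comes with each control period).
- imaging.read_camera(name): name is "scene" or "side" or "wrist"; returns a dict with "image" (420x560x3 uint8, red, green, blue), "mtx" (3x3 intrinsics, pixels), "eye" and "rotation" of the camera in the world. Camera axes: x right, y up, looking along -z (the intrinsics and any distortion apply to the point x, -y, -z); pixel columns grow to the right and rows downward; lengths in m; the calibration is good to about 2 mm. A picture is of the moment at which its call begins. There is no depth.
- r.sign_off(): hands the job in, once; it reports no verdict.
The state is a dict: "time_s": time; "joint_pos": joint angles; "dq": joint speeds; "joint_efforts": joint torques, N m; "tcp_pos": TCP position; "ee_rot": TCP orientation; "wrist_force": force on the tool from outside, world axes, zero at the start; "torque": the same for the moment, N m; "finger_gap": opening from 0.0 (shut) to 1.0 (fully open).
Only numpy, scipy, OpenCV 4.12 (cv2) and the standard library are available. Lean on these libraries where they do the work, as an engineer would, in place of code of your own. Each camera call takes 0.05 s, during which the arm holds its last target. There are 200 camera calls.

## Working session

There is one attempt and no reset: what is moved stays moved. The work goes in short steps, Python scripts to look and compute and a shell command to move; the robot and the scene stay as the last step left them, time stands still between calls to the robot, and variables do not carry over. Pictures are saved under pics/ and viewed, about 8 in all and at most 12, crops included, and the job is handed in when it is done.

```bash
ls; mkdir -p pics
python3 - <<'E'
from station import monitor, imaging, r
import cv2,numpy as np
print(monitor.get_obs())
ims=[]
for n in ("scene","side","wrist"):
    d=imaging.read_camera(n); print(n,d["mtx"].tolist(),d["eye"],np.round(d["rotation"],4).tolist(),[k for k in d])
    cv2.imwrite(f"pics/{n}0.png",d["image"][:,:,::-1]); np.savez(f"pics/{n}0.npz",**{k:np.array(v) for k,v in d.items()})
E
```

```text
pics
{'time_s': 0.0, 'joint_pos': array([-0.06578595,  0.62934138,  0.03846543,  1.51838209, -0.0270203 ,
        0.99632367, -0.01998686]), 'dq': array([ 0.00163185, -0.00200733,  0.00193991, -0.00159029, -0.00139967,
        0.00060396, -0.00182512]), 'joint_efforts': array([ 1.05774864e-04, -5.49729431e+01,  1.14371493e+00, -1.86633307e+01,
       -5.21096285e-02,  2.37884105e-02,  1.36332897e-04]), 'tcp_pos': array([6.49308589e-01, 1.08784744e-05, 2.04553156e-01]), 'ee_rot': array([-6.76411883e-04,  7.07117508e-01,  7.07095392e-01, -6.92360932e-04]), 'wrist_force': array([-0.31788899, -0.22599362,  0.2242586 ]), 'torque': array([-0.02829727,  0.02455402, -0.00170442]), 'finger_gap': 0.9980736312305913}
scene [[419.35088773608385, 0.0, 276.8923202156225], [0.0, 419.35088773608385, 211.445123032637], [0.0, 0.0, 1.0]] [-0.10097055  0.54966017  0.56764974] [-0.3802, -0.222, 0.4371, 0.7843] ['image', 'mtx', 'eye', 'rotation']
side [[461.87627035747676, 0.0, 283.43135786767783], [0.0, 461.87627035747676, 204.72128359584272], [0.0, 0.0, 1.0]] [ 0.03340794 -0.69045351  0.57748394] [0.8285, 0.4835, -0.137, -0.2468] ['image', 'mtx', 'eye', 'rotation']
wrist [[300.5818863486333, 0.0, 284.56001896749564], [0.0, 300.5818863486333, 209.22037897828986], [0.0, 0.0, 1.0]] [0.65030011 0.07597096 0.38288916] [0.9913, -0.1316, 0.0015, 0.0] ['image', 'mtx', 'eye', 'rotation']
```

View pics/scene0.png

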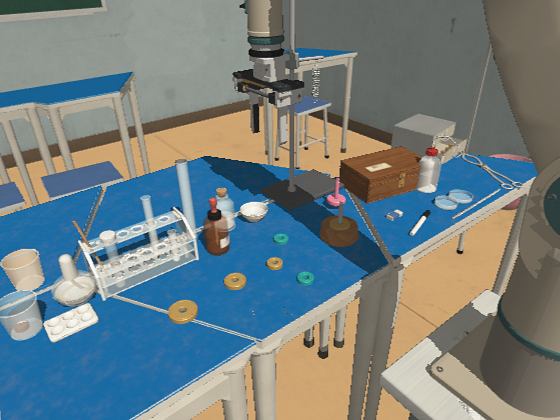

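View pics/side0.png

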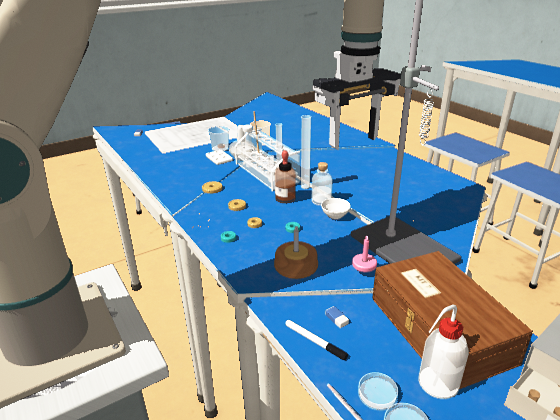

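Scene view: gold rings at (183,311) large, (235,281) medium and (275,263) small. The turquoise look-alikes are at (281,239) and (306,278). The hanger in the wooden stand is at (339,220) and the pink decoy at (336,200). The side view agrees: gold at (212,187), (237,204) and (255,222), stand at (296,258). I'll go for the gold rings, by size order, and the steel/brass hanger in the wooden stand.

```bash
cat > h.py <<'E'
import numpy as np, cv2
from scipy.spatial.transform import Rotation as R
def rotm(q): 
    q=np.array(q,float)
    return q if q.shape==(3,3) else R.from_quat(q[[1,2,3,0]]).as_matrix()
def ray(d,uv):
    uv=np.atleast_2d(uv).astype(float); K=d["mtx"]
    v=np.c_[(uv[:,0]-K[0,2])/K[0,0],-(uv[:,1]-K[1,2])/K[1,1],-np.ones(len(uv))]
    return np.array(d["eye"]),v@rotm(d["rotation"]).T
def plane(d,uv,z):
    e,v=ray(d,uv); return e+v*((z-e[2])/v[:,2])[:,None]
def proj(d,p):
    c=(np.atleast_2d(p)-d["eye"])@rotm(d["rotation"]); K=d["mtx"]
    return np.c_[K[0,2]+K[0,0]*c[:,0]/-c[:,2],K[1,2]+K[1,1]*c[:,1]/c[:,2]]
def tri(d1,uv1,d2,uv2):
    (a,u),(b,w)=ray(d1,uv1),ray(d2,uv2); u=u[0];w=w[0]
    s=np.linalg.lstsq(np.c_[u,-w],b-a,rcond=None)[0]
    p,q=a+s[0]*u,b+s[1]*w; return (p+q)/2,np.linalg.norm(p-q)
def blobs(img,lo,hi,amin=30):
    m=cv2.inRange(cv2.cvtColor(img,cv2.COLOR_RGB2HSV),lo,hi)
    c,_=cv2.findContours(m,cv2.RETR_EXTERNAL,cv2.CHAIN_APPROX_NONE)
    return [x for x in c if cv2.contourArea(x)>amin]
def cen(c):
    M=cv2.moments(cv2.convexHull(c)); return [M["m10"]/M["m00"],M["m01"]/M["m00"]]
E
python3 - <<'E'
from h import *
ims=[]
for n,win in (("scene",(150,170,370,330)),("side",(190,170,370,290))):
    d=dict(np.load(f"pics/{n}0.npz"))
    for c in blobs(d["image"],(13,110,70),(28,255,255)):
        u=cen(c); p=plane(d,u,.005)[0]
        if win[0]<u[0]<win[2] and win[1]<u[1]<win[3]:
            w=plane(d,c[:,0],.005); dia=np.ptp(w[:,:2],0)
            print(n,np.round(u,1),np.round(p*1000,1),cv2.contourArea(c),np.round(dia*1000))
    x0,y0,x1,y1=(160,165,360,325) if n=="scene" else (195,160,395,320)
    ims.append(cv2.resize(d["image"][y0:y1,x0:x1,::-1],(400,320) if 0 else (700,560))[:,:,:])
im=np.hstack([cv2.resize(i,(400,320)) for i in ims]); 
d=dict(np.load("pics/scene0.npz")); e=dict(np.load("pics/side0.npz"))
z=[cv2.resize(d["image"][170:250,310:370,::-1],(360,280) if 0 else (210,280),interpolation=cv2.INTER_CUBIC),cv2.resize(e["image"][215:285,265:325,::-1],(240,280),interpolation=cv2.INTER_CUBIC)]
row=np.hstack(z+[np.zeros((280,350,3),np.uint8)])
cv2.imwrite("pics/c1.png",np.vstack([im,row]))
E
```

```text
scene [182.5 311.4] [464.2 345.9   5. ] 496.5 [60. 53.]
scene [234.6 281. ] [475.6 223.1   5. ] 260.5 [50. 46.]
scene [274.2 263.3] [470.5 125.4   5. ] 132.0 [39. 36.]
scene [339.  230.8] [472.1 -70.9   5. ] 833.0 [115. 117.]
scene [221.2 191.8] [819.8  45.7   5. ] 51.0 [46. 33.]
side [295.6 259.8] [468.5 -49.5   5. ] 1048.0 [105. 117.]
side [254.4 222.4] [470.2 126.1   5. ] 97.5 [37. 42.]
side [236.8 204.8] [475.  223.5   5. ] 131.0 [48. 52.]
side [211.8 187. ] [464.4 347.4   5. ] 159.0 [56. 63.]
```

View pics/c1.png

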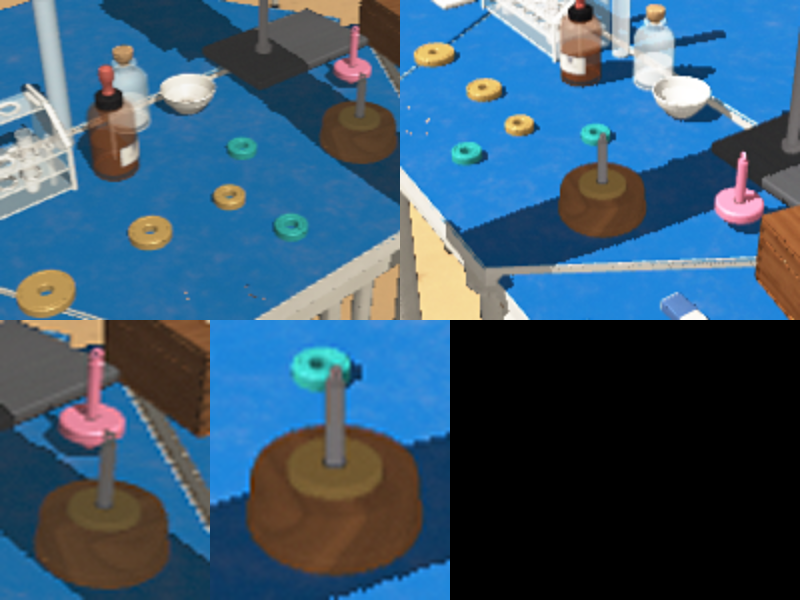

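View pics/wrist0.png

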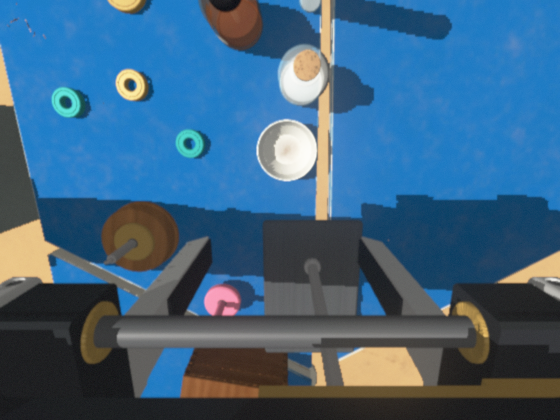

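The crops confirm three gold rings of decreasing size, two turquoise rings that are not meant, and the steel/brass hanger in the wooden stand (side (296,250)) with the pink one separate. The wrist view shows the stand's disc at (133,243) and the rod leaning outward to about (110,258) from perspective. Next I'll measure the rod and the obstacles.

Run:
```python
from h import *
D={n:dict(np.load(f"pics/{n}0.npz")) for n in("scene","side","wrist")}
def comp(n,lo,hi,win,z,am=30):
    d=D[n]; x0,y0,x1,y1=win
    for c in blobs(np.ascontiguousarray(d["image"][y0:y1,x0:x1]),lo,hi,am):
        c=c+[x0,y0]; u=cen(c); print(n,np.round(u,1),cv2.contourArea(c),cv2.boundingRect(c),np.round(plane(d,u,z)[0]*1000,1))
for n,p in(("scene",(339,222)),("side",(288,252)),("wrist",(125,243)),("scene",(330,240)),("side",(285,268)),("wrist",(160,230))):
    print(n,p,cv2.cvtColor(D[n]["image"],cv2.COLOR_RGB2HSV)[p[1],p[0]], cv2.cvtColor(D[n]["image"],cv2.COLOR_RGB2HSV)[p[1]-1,p[0]+2])
for n,w in(("scene",(318,205,362,250)),("side",(272,235,322,285)),("wrist",(95,195,185,275))):
    print("disc38");comp(n,(17,80,40),(30,255,255),w,.038)
print("rod");comp("scene",(0,0,50),(179,70,160),(330,198,352,220),.07,10);comp("side",(0,0,50),(179,70,160),(285,222,306,248),.07,10)
# row midlines of rod
for n,w in(("scene",(332,200,349,218)),("side",(287,226,305,246))):
    x0,y0,x1,y1=w; s=cv2.cvtColor(D[n]["image"],cv2.COLOR_RGB2HSV)[y0:y1,x0:x1,1]
    for i in range(0,y1-y0,2):
        j=np.where(s[i]<60)[0]; print(n,y0+i,(x0+j.min(),x0+j.max()) if len(j) else None,end=" ")
    print()
print("turq");comp("scene",(80,120,60),(94,255,255),(260,225,330,290),.005);comp("wrist",(80,120,60),(94,255,255),(40,70,220,170),.005)
print("gold wrist");comp("wrist",(13,110,70),(28,255,255),(100,55,160,110),.005)
print("pink");comp("wrist",(160,80,90),(179,255,255),(190,270,260,330),.006)
print("bottle/retort/dish", tri(D["scene"],(214,206),D["side"],(285,157)), tri(D["scene"],(293,185),D["side"],(391,232)),plane(D["wrist"],(287,150),.03), tri(D["scene"],(181,163),D["side"],(306,118)))
print("eraser",plane(D["side"],(338,318),.013))
```

```text
scene (339, 222) [ 8 11 95] [20 25 92]
side (288, 252) [ 19 146 115] [ 19 145 114]
wrist (125, 243) [19 70 98] [17 48 95]
scene (330, 240) [ 14 144  92] [ 14 139  90]
side (285, 268) [ 12 156  93] [ 13 155  94]
wrist (160, 230) [ 14 135  96] [ 14 140  93]
disc38
scene [339.3 223.9] 155.5 (329, 218, 21, 13) [458.3 -55.2  38. ]
disc38
side [295.7 251.7] 220.0 (284, 244, 24, 16) [458.7 -64.   38. ]
disc38
wrist [134.  241.2] 960.5 (114, 222, 41, 39) [464.6 -57.9  38. ]
rod
scene [340.2 211.2] 47.5 (338, 202, 5, 18) [460.8 -58.1  70. ]
side [295.8 237.7] 68.5 (292, 226, 8, 22) [460.  -62.2  70. ]
scene 200 None scene 202 (np.int64(338), np.int64(342)) scene 204 (np.int64(340), np.int64(342)) scene 206 (np.int64(339), np.int64(342)) scene 208 (np.int64(339), np.int64(342)) scene 210 (np.int64(339), np.int64(342)) scene 212 (np.int64(339), np.int64(341)) scene 214 (np.int64(339), np.int64(341)) scene 216 (np.int64(338), np.int64(345)) 
side 226 None side 228 (np.int64(295), np.int64(297)) side 230 (np.int64(294), np.int64(297)) side 232 (np.int64(294), np.int64(297)) side 234 (np.int64(294
[... 339 characters left out ...]
8  58.7   5. ]
wrist [189.9 143.1] 603.5 (176, 130, 29, 28) [532.7  58.    5. ]
wrist [ 67.8 101.9] 738.5 (52, 87, 33, 30) [391.2 106.    5. ]
gold wrist
wrist [127.6  83.8] 33.5 (123, 78, 10, 14) [465.2 126.1   5. ]
wrist [140.3  86.9] 57.0 (135, 73, 12, 27) [479.7 122.7   5. ]
pink
wrist [222.3 300.3] 874.0 (205, 284, 36, 32) [ 561.  -159.5    6. ]
bottle/retort/dish (array([0.59714321, 0.18890137, 0.11577144]), np.float64(0.0037291804171647857)) (array([ 0.68304329, -0.10457147,  0.02869071]), np.float64(0.005877850034013194)) [[0.65202581 0.05142973 0.03      ]] (array([0.67751728, 0.21389345, 0.19386684]), np.float64(0.0010416173011601059))
eraser [[ 0.42913364 -0.23766904  0.013     ]]
```

```bash
python3 -m crank '[[-37,0,0,0,0,0,80],[-37,0,0,0,0,0,80],[-37,0,0,0,0,0,80],[-37,0,0,0,0,0,80],[-37,0,0,0,0,0,80]]' 25
python3 -m crank '[[0,26,0,0,0,0.1208,80],[0,26,0,0,0,0.1208,80],[0,26,0,0,0,0.1208,80],[0,26,0,0,0,0.1208,80],[0,26,0,0,0,0.1208,80]]'
python3 -m crank '[[0,26,0,0,0,0.1208,80],[0,26,0,0,0,0.1208,80],[0,26,0,0,0,0.1208,80],[0,26,0,0,0,0.1208,80],[0,26,0,0,0,0.1208,80]]'
python3 -m crank '[[0,28,-20,0,0,0.1208,80],[0,29,-20,0,0,0.1208,80],[0,29,-20,0,0,0.1208,80],[0,0,-20,0,0,0,80],[0,0,0,0,0,0,80]]'
python3 - <<'E'
from h import *
from station import imaging
d=imaging.read_camera("wrist");np.savez("pics/w1.npz",**{k:np.array(v) for k,v in d.items()})
cv2.imwrite("pics/w1.png",d["image"][:,:,::-1]); print(d["eye"],d["rotation"])
for c in blobs(d["image"],(13,110,70),(28,255,255),100):
    u=cen(c); print(np.round(u,1),cv2.contourArea(c),np.round(plane(d,u,.005)*1000,1))
E
```

```text
time_s: 0.57
tcp_pos: [0.4629, -0.0, 0.2052]
ee_rot: [-0.0, 0.707, 0.707, -0.0]
wrist_force: [-0.5, 0.6, 0.2]
finger_gap: 0.85
time_s: 0.98
tcp_pos: [0.4648, 0.1311, 0.2056]
ee_rot: [0.0, 0.462, 0.887, 0.0]
wrist_force: [-0.3, -0.0, 0.1]
finger_gap: 0.849
time_s: 1.4
tcp_pos: [0.4647, 0.2611, 0.2054]
ee_rot: [-0.0, 0.178, 0.984, -0.0]
wrist_force: [-0.6, 0.3, -0.3]
finger_gap: 0.852
time_s: 1.82
tcp_pos: [0.4622, 0.3459, 0.1216]
ee_rot: [-0.003, -0.001, 1.0, -0.002]
wrist_force: [-0.6, -1.6, -0.5]
finger_gap: 0.85
[0.38805957 0.34651689 0.30028794] [ 0.70039141 -0.091494   -0.08927521  0.70221838]
[408.4 388.2] 3783.0 [[687.3 494.9   5. ]]
[446.7 335.5] 558.5 [[613.6 530.6   5. ]]
[124.9 332. ] 895.5 [[610.7 164.    5. ]]
[164.  217.4] 1349.0 [[474.5 222.2   5. ]]
[ 68.2 212.4] 871.5 [[469.5 124.7   5. ]]
[283.5 207.6] 1994.5 [[463.8 344.6   5. ]]
[386.2  24.5] 11504.0 [[298.3 434.2   5. ]]
[48.5 26.2] 4865.0 [[300.  138.1   5. ]]
```

View pics/w1.png

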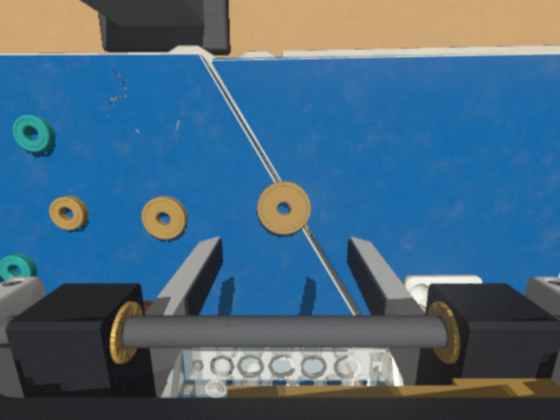

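Ring 1 is centred at (283,208) between the fingers. I'll descend now.

```bash
python3 -m crank '[[0,0,-30,0,0,0,80],[0,0,-30,0,0,0,80],[0,0,-30,0,0,0,80],[0,0,-16,0,0,0,80],[0,0,0,0,0,0,80]]'
python3 -m crank '[[0,0,0,0,0,0,80],[0,0,0,0,0,0,80]]'
```

```text
time_s: 2.28
tcp_pos: [0.4643, 0.3431, 0.0176]
ee_rot: [-0.002, 0.001, 1.0, -0.002]
wrist_force: [-0.9, 0.1, 0.3]
finger_gap: 0.85
time_s: 2.45
tcp_pos: [0.4664, 0.3463, 0.0214]
ee_rot: [0.001, 0.001, 1.0, 0.001]
wrist_force: [0.5, 0.6, 1.0]
finger_gap: 0.851
```

```bash
for i in 1 2; do python3 -m crank '[[0,0,0,0,0,0,80],[0,0,0,0,0,0,80]]' | sed -n 1,3p; done
```

```text
time_s: 2.62
tcp_pos: [0.4662, 0.3465, 0.0212]
ee_rot: [0.001, 0.001, 1.0, 0.001]
time_s: 2.78
tcp_pos: [0.4654, 0.3463, 0.0203]
ee_rot: [0.0, 0.0, 1.0, 0.0]
```

```bash
python3 -m crank '[[-1,0,-6,0,0,0,80],[0,0,-6,0,0,0,80],[0,0,-5,0,0,0,80],[0,0,0,0,0,0,80],[0,0,0,0,0,0,80]]'
python3 -m crank '[[0,0,0,0,0,0,60],[0,0,0,0,0,0,60],[0,0,0,0,0,0,50],[0,0,0,0,0,0,45],[0,0,0,0,0,0,40]]' 25
python3 -m crank '[[0,0,0,0,0,0,40],[0,0,0,0,0,0,40],[0,0,0,0,0,0,40]]'
```

```text
time_s: 3.2
tcp_pos: [0.4636, 0.3457, 0.0017]
ee_rot: [-0.001, 0.0, 1.0, -0.0]
wrist_force: [0.5, 0.3, -0.3]
finger_gap: 0.854
time_s: 3.62
tcp_pos: [0.4641, 0.3459, 0.0026]
ee_rot: [0.0, 0.0, 1.0, -0.0]
wrist_force: [0.3, -0.8, 0.5]
finger_gap: 0.565
time_s: 3.87
tcp_pos: [0.4641, 0.3459, 0.0026]
ee_rot: [0.0, 0.0, 1.0, -0.0]
wrist_force: [0.4, -1.5, 1.2]
finger_gap: 0.564
```

```bash
python3 -m crank '[[0,0,15,0,0,0,40],[0,0,30,0,0,0,40],[0,0,35,0,0,0,40],[0,0,35,0,0,0,40],[0,0,25,0,0,0,40]]'
python3 -m crank '[[0,-20,0,0,0,0,40],[0,-35,0,0,0,0,40],[0,-40,0,0,0,0,40],[0,-40,0,0,0,0,40],[0,-40,0,0,0,0,40]]' | sed -n 2,5p
python3 -m crank '[[0,-40,0,0,0,0,40],[0,-40,0,0,0,0,40],[-2,-40,0,0,0,0,40],[-2,-40,0,0,0,0,40],[0,-30,0,0,0,0,40]]' | sed -n 2,5p
python3 -m crank '[[0,-20,0,0,0,0,40],[0,-15,0,0,0,0,40],[0,-5,0,0,0,0,40],[0,0,0,0,0,0,40],[0,0,0,0,0,0,40]]'
python3 -m crank '[[0,0,0,0,0,0,40],[0,0,0,0,0,0,40],[0,0,0,0,0,0,40],[0,0,0,0,0,0,40]]'
python3 - <<'E'
from h import *
from station import imaging,monitor
D={}
for n in("wrist","scene","side"):
    d=D[n]=imaging.read_camera(n);np.savez(f"pics/{n}2.npz",**{k:np.array(v) for k,v in d.items()})
print(monitor.get_obs()["tcp_pos"],D["wrist"]["eye"])
w=D["wrist"]["image"][:,:,::-1]
a=cv2.resize(w[120:340,140:430],(580,440)); 
s=[cv2.resize(D[n]["image"][y:y+80,x:x+80,::-1],(320,320),interpolation=cv2.INTER_CUBIC)[:160*2] for n,x,y in(("scene",300,150),("side",256,180))]
cv2.imwrite("pics/w2.png",np.vstack([cv2.resize(a,(396,300)) if 0 else np.hstack([cv2.resize(w[120:340,140:430],(369,280)),np.zeros((280,271,3),np.uint8)]),np.hstack(s)]))
E
```

```text
time_s: 4.28
tcp_pos: [0.4643, 0.3467, 0.145]
ee_rot: [0.001, 0.0, 1.0, 0.001]
wrist_force: [1.1, 0.6, -2.1]
finger_gap: 0.568
tcp_pos: [0.4635, 0.1694, 0.1424]
ee_rot: [-0.0, -0.0, 1.0, -0.0]
wrist_force: [0.7, -0.9, -1.8]
finger_gap: 0.565
tcp_pos: [0.4586, -0.0227, 0.1422]
ee_rot: [-0.001, 0.001, 1.0, -0.001]
wrist_force: [0.2, -0.1, -1.9]
finger_gap: 0.566
time_s: 5.53
tcp_pos: [0.46, -0.058, 0.1424]
ee_rot: [0.0, -0.0, 1.0, 0.0]
wrist_force: [-0.0, 0.5, -1.8]
finger_gap: 0.562
time_s: 5.87
tcp_pos: [0.4601, -0.0581, 0.1425]
ee_rot: [0.0, -0.001, 1.0, 0.0]
wrist_force: [0.4, 0.1, -2.6]
finger_gap: 0.564
[ 0.46006249 -0.05864566  0.14249734] [ 0.38488268 -0.05810841  0.32072336]
```

View pics/w2.png

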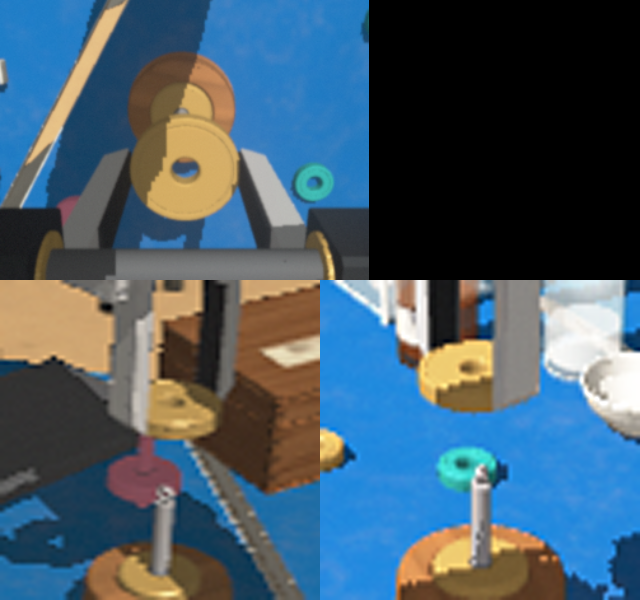

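```bash
cat > rod.py <<'E'
from h import *
def rodxy(S,T,zs=(.060,.090),xy=(.460,-.059)):
    """vertical rod axis from row midlines in two views"""
    A=[];b=[]
    for d in(S,T):
        p=proj(d,[[*xy,zs[0]],[*xy,zs[1]]]); n=[]
        for v in range(int(p[1,1])+1,int(p[0,1])):
            x0=int(round(p[:,0].mean()))-9
            s=cv2.cvtColor(d["image"],cv2.COLOR_RGB2HSV)[v,x0:x0+19]
            m=(s[:,1]<75)&(s[:,2]>45); l,_=cv2.connectedComponents(m.astype(np.uint8)[None])[::-1][0],0
            l=l[0]; k=[np.where(l==i)[0] for i in range(1,l.max()+1)]; k=[j for j in k if 2<=len(j)<=8]
            if k:
                j=min(k,key=lambda j:abs(j.mean()-9)); n.append((x0+j.mean(),v,len(j)))
        n=np.array(n); u=np.median(n[:,0]); v=n[:,1].mean(); print(len(n),"mid",round(u,2),round(np.mean(n[:,0]),2),n[:,2].mean())
        e,r=ray(d,(np.mean(n[:,0]),v)); r=r[0,:2]/np.linalg.norm(r[0,:2]); nn=np.array([-r[1],r[0]]); A.append(nn); b.append(nn@e[:2])
    return np.linalg.solve(A,b)*1000
E
python3 - <<'E'
from rod import *
L=lambda n:dict(np.load(f"pics/{n}.npz"))
for s in "02": print(s,rodxy(L("scene"+s),L("side"+s)))
d=L("wrist2")
b=blobs(d["image"],(13,90,70),(28,255,255),300)
for c in b: print(np.round(cen(c),1),cv2.contourArea(c),cv2.boundingRect(c))
# hole of ring: non-gold region inside
m=cv2.inRange(cv2.cvtColor(d["image"],cv2.COLOR_RGB2HSV),(90,60,60),(125,255,255))
w=(265,238,307,270)
sub=m[w[1]:w[3],w[0]:w[2]]; c,_=cv2.findContours(sub,cv2.RETR_LIST,cv2.CHAIN_APPROX_NONE)
for k in c:
    if cv2.contourArea(k)>20: u=np.array(cen(k))+w[:2]; print("hole",u,cv2.contourArea(k),plane(d,u,.145)*1000)
print("proj of tcp ring centre",proj(d,[[.46006,-.0586,.150],[.46006,-.0586,.145],[.46,-.059,.038],[.46,-.059,.095]]))
E
```

```text
10 mid 340.5 340.45 3.7
12 mid 295.5 295.62 4.083333333333333
0 [461.75213526 -59.17283512]
10 mid 340.75 340.6 5.2
12 mid 295.5 295.58 4.166666666666667
2 [461.50114991 -59.39645493]
[349.6 388.7] 4364.0 (165, 378, 343, 20)
[ 69.2 373. ] 432.0 (58, 348, 23, 51)
[392.1 332.9] 630.5 (381, 302, 23, 62)
[177.6 332.3] 614.0 (167, 302, 23, 62)
[ 58.1 268.2] 6104.5 (0, 227, 136, 88)
[540.9 213.6] 1172.5 (522, 195, 38, 39)
[453.2 209.2] 680.5 (439, 195, 30, 30)
[283.6 228.3] 8743.5 (241, 164, 88, 129)
[200.7 181.4] 1397.0 (160, 121, 79, 129)
[444.   31.2] 11506.5 (300, 0, 260, 61)
[141.5  39.8] 14196.5 (0, 0, 276, 96)
hole [285.29903537 252.58413719] 149.0 [[460.38913882 -57.55502668 145.        ]]
proj of tcp ring centre [[283.61719577 255.33627389]
 [283.63971343 252.09779966]
 [283.53243101 208.35776198]
 [283.30825886 226.88317583]]
```

```bash
python3 -m crank '[[1.4,-0.8,-15,0,0,0,40],[0,0,-15,0,0,0,40],[0,0,-5,0,0,0,40],[0,0,0,0,0,0,40],[0,0,0,0,0,0,40]]'
python3 -m crank '[[0,0,-4,0,0,0,40],[0,0,-4,0,0,0,40],[0,0,-4,0,0,0,40],[0,0,-3,0,0,0,40],[0,0,0,0,0,0,40]]'
python3 -m crank '[[0,0,0,0,0,0,40],[0,0,0,0,0,0,40]]'
python3 - <<'E'
from h import *
from station import imaging,monitor
D={}
for n in("wrist","scene","side"):
    d=D[n]=imaging.read_camera(n);np.savez(f"pics/{n}3.npz",**{k:np.array(v) for k,v in d.items()})
w=D["wrist"]["image"][:,:,::-1]
s=[cv2.resize(D[n]["image"][y:y+70,x:x+70,::-1],(260,260),interpolation=cv2.INTER_CUBIC) for n,x,y in(("scene",305,180),("side",262,205))]
s.insert(0,cv2.resize(w[220:290,249:319],(260,260),interpolation=cv2.INTER_CUBIC))
cv2.imwrite("pics/w3.png",np.hstack(s))
E
```

```text
time_s: 6.43
tcp_pos: [0.4614, -0.0596, 0.1075]
ee_rot: [-0.0, 0.0, 1.0, 0.0]
wrist_force: [0.0, 0.7, -1.1]
finger_gap: 0.562
time_s: 6.85
tcp_pos: [0.461, -0.0598, 0.0919]
ee_rot: [-0.001, 0.0, 1.0, 0.0]
wrist_force: [-0.4, -0.6, -1.3]
finger_gap: 0.565
time_s: 7.02
tcp_pos: [0.4615, -0.0598, 0.0925]
ee_rot: [0.0, 0.0, 1.0, 0.0]
wrist_force: [0.1, 0.0, -1.7]
finger_gap: 0.563
```

View pics/w3.png

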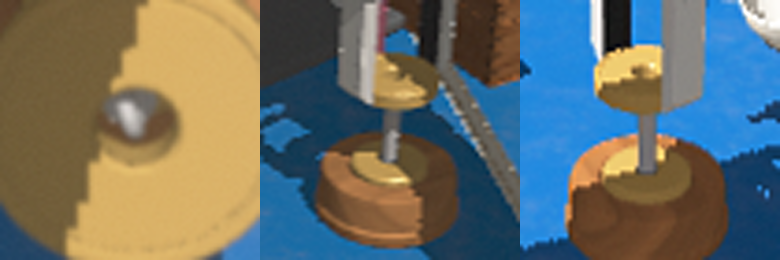

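Threaded with no contact force. The wrist crop shows the rod tip at about crop (130,115) against the hole at (139,125), so the rod sits about 1.5 mm towards -y of the hole centre. I'll correct that and lower.

```bash
python3 -m crank '[[0,-1.4,0,0,0,0,40],[0,0,-8,0,0,0,40],[0,0,-10,0,0,0,40],[0,0,-10,0,0,0,40],[0,0,-8,0,0,0,40]]'
python3 -m crank '[[0,0,-6,0,0,0,40],[0,0,-4,0,0,0,40],[0,0,-2,0,0,0,40],[0,0,0,0,0,0,40],[0,0,0,0,0,0,40]]'
python3 -m crank '[[0,0,-1,0,0,0,40],[0,0,-1,0,0,0,40],[0,0,-0.5,0,0,0,40],[0,0,0,0,0,0,40],[0,0,0,0,0,0,40]]'
```

```text
time_s: 7.58
tcp_pos: [0.4612, -0.0613, 0.0555]
ee_rot: [-0.0, 0.0, 1.0, 0.0]
wrist_force: [-0.6, -0.6, -2.3]
finger_gap: 0.565
time_s: 8.0
tcp_pos: [0.4616, -0.0611, 0.0446]
ee_rot: [0.0, 0.0, 1.0, 0.0]
wrist_force: [0.3, 0.4, -2.6]
finger_gap: 0.565
time_s: 8.42
tcp_pos: [0.4615, -0.0612, 0.0421]
ee_rot: [0.0, 0.0, 1.0, -0.0]
wrist_force: [-0.1, -0.1, -1.9]
finger_gap: 0.564
```

```bash
python3 -m crank '[[0,0,-1,0,0,0,40],[0,0,-0.5,0,0,0,40],[0,0,0,0,0,0,40],[0,0,0,0,0,0,40]]'|grep -E "tcp|force"
python3 -m crank '[[0,0,-0.5,0,0,0,40],[0,0,-0.5,0,0,0,40],[0,0,0,0,0,0,40],[0,0,0,0,0,0,40]]'|grep -E "tcp|force"
```

```text
tcp_pos: [0.4615, -0.0612, 0.0406]
wrist_force: [-0.8, -0.1, 0.0]
tcp_pos: [0.4615, -0.0612, 0.0405]
wrist_force: [-2.2, 0.7, 12.9]
```

```bash
python3 -m crank '[[0,0,0.6,0,0,0,40],[0,0,0,0,0,0,40],[0,0,0,0,0,0,58],[0,0,0,0,0,0,66],[0,0,0,0,0,0,72]]'|grep -E "tcp|force|gap"
python3 -m crank '[[0,0,0,0,0,0,72],[0,0,5,0,0,0,72],[0,0,20,0,0,0,72],[0,0,35,0,0,0,72],[0,0,40,0,0,0,72]]'|grep -E "tcp|force|gap"
python3 -m crank '[[0,40,0,0,0,0,72],[0,40,0,0,0,0,72],[0,40,0,0,0,0,72],[4,40,0,0,0,0,72],[4,40,0,0,0,0,72]]'|grep -E "tcp"
python3 -m crank '[[5,40,0,0,0,0,72],[0,34,0,0,0,0,72],[0,10,0,0,0,0,72],[0,0,0,0,0,0,72],[0,0,0,0,0,0,72]]'|grep -E "tcp"
python3 -m crank '[[0,0,0,0,0,0,72],[0,0,0,0,0,0,72]]'|grep -E "tcp"
python3 - <<'E'
from h import *
from station import imaging
d=imaging.read_camera("wrist");np.savez("pics/w4.npz",**{k:np.array(v) for k,v in d.items()})
for c in blobs(d["image"],(13,110,70),(28,255,255),100):
    u=cen(c); p=plane(d,u,.005)[0]*1000
    if 440<p[0]<500: print(np.round(u,1),cv2.contourArea(c),np.round(p,1))
sc=imaging.read_camera("scene");si=imaging.read_camera("side")
for n,d in(("scene4",sc),("side4",si)):np.savez(f"pics/{n}.npz",**{k:np.array(v) for k,v in d.items()})
cv2.imwrite("pics/c4.png",np.hstack([cv2.resize(d["image"][y:y+80,x:x+80,::-1],(320,320),interpolation=cv2.INTER_CUBIC) for d,x,y in((sc,300,180),(si,256,205))]))
E
```

```text
tcp_pos: [0.4615, -0.0611, 0.0399]
wrist_force: [-0.2, -0.1, 0.2]
finger_gap: 0.72
tcp_pos: [0.4597, -0.0608, 0.1402]
wrist_force: [1.4, -1.2, 0.2]
finger_gap: 0.769
tcp_pos: [0.4691, 0.1403, 0.1406]
tcp_pos: [0.4739, 0.222, 0.1399]
tcp_pos: [0.4746, 0.2202, 0.14]
[286.7 201.2] 1146.5 [474.6 222.4   5. ]
[195.1 197.1] 710.5 [469.8 124.6   5. ]
[ 26.6 191.9] 3518.0 [463.4 -54.3   5. ]
```

View pics/c4.png

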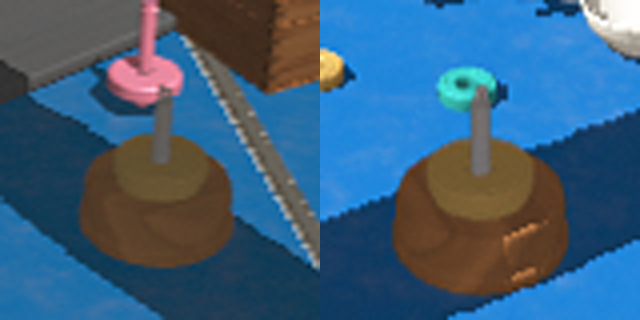

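The large weight is home on the disc: crops show it flat, with the rod at (163,130) and (480,130). Next is the medium one at (475,223).

```bash
python3 -m crank '[[0,1.5,-20,0,0,0,68],[0,0,-40,0,0,0,68],[0,0,-35,0,0,0,68],[0,0,-20,0,0,0,68],[0,0,-8,0,0,0,68]]'|grep -E "tcp"
python3 -m crank '[[0,0,0,0,0,0,68],[0,0,0,0,0,0,68],[0,0,0,0,0,0,68],[0,0,0,0,0,0,68]]'|grep -E "tcp|force"
```

```text
tcp_pos: [0.4727, 0.2225, 0.0143]
tcp_pos: [0.4756, 0.2248, 0.0186]
wrist_force: [0.7, 0.2, -0.1]
```

```bash
python3 -m crank '[[0,0,-6,0,0,0,68],[0,0,-6,0,0,0,68],[0,0,-2,0,0,0,68],[0,0,0,0,0,0,68],[0,0,0,0,0,0,68]]'|grep -E "tcp"
python3 -m crank '[[0,0,0,0,0,0,68],[0,0,0,0,0,0,68]]'|grep -E "tcp"
```

```text
tcp_pos: [0.4742, 0.2243, 0.0028]
tcp_pos: [0.4744, 0.2244, 0.0031]
```

```bash
python3 -m crank '[[0.4,-1.5,-0.4,0,0,0,60],[0,0,0,0,0,0,52],[0,0,0,0,0,0,46],[0,0,0,0,0,0,40],[0,0,0,0,0,0,30]]' 25|grep -E "tcp|gap"
python3 -m crank '[[0,0,0,0,0,0,30],[0,0,0,0,0,0,30],[0,0,0,0,0,0,30]]'
python3 -m crank '[[0,0,15,0,0,0,30],[0,0,30,0,0,0,30],[0,0,35,0,0,0,30],[0,0,35,0,0,0,30],[0,0,25,0,0,0,30]]' | grep -E "tcp|force|gap"
python3 -m crank '[[0,-20,0,0,0,0,30],[0,-35,0,0,0,0,30],[0,-40,0,0,0,0,30],[-4,-40,0,0,0,0,30],[-5,-40,0,0,0,0,30]]' | grep -E "tcp"
python3 -m crank '[[-4,-40,0,0,0,0,30],[0,-35,0,0,0,0,30],[0,-22,0,0,0,0,30],[0,-12,0,0,0,0,30],[0,0,0,0,0,0,30]]' | grep -E "tcp"
python3 -m crank '[[0,0,0,0,0,0,30],[0,0,0,0,0,0,30],[0,0,0,0,0,0,30],[0,0,0,0,0,0,30],[0,0,0,0,0,0,30]]'|grep -E "tcp|force"
```

```text
tcp_pos: [0.4749, 0.2228, 0.0027]
finger_gap: 0.457
time_s: 13.07
tcp_pos: [0.4749, 0.2228, 0.0027]
ee_rot: [0.0, 0.0, 1.0, -0.0]
wrist_force: [-0.6, -0.4, 0.7]
finger_gap: 0.462
tcp_pos: [0.4751, 0.2233, 0.1451]
wrist_force: [-0.1, 0.6, -0.7]
finger_gap: 0.461
tcp_pos: [0.4655, 0.0463, 0.1426]
tcp_pos: [0.4611, -0.0648, 0.1423]
tcp_pos: [0.4619, -0.0601, 0.1427]
wrist_force: [-0.4, 0.5, -0.6]
```

```bash
python3 -m crank '[[-0.4,-1.1,-15,0,0,0,30],[0,0,-15,0,0,0,30],[0,0,-10,0,0,0,30],[0,0,-5,0,0,0,30],[0,0,-5,0,0,0,30]]'|grep -E "tcp|force"
python3 -m crank '[[0,0,0,0,0,0,30],[0,0,0,0,0,0,30],[0,0,0,0,0,0,30]]'|grep -E "tcp|force"
cat > hole.py <<'E'
from h import *
def hole(d,tcp):
    c=proj(d,[[tcp[0],tcp[1],tcp[2]+.0075]])[0]; x,y=np.round(c).astype(int)-16
    h=cv2.cvtColor(d["image"],cv2.COLOR_RGB2HSV)[y:y+33,x:x+33]
    rod=(h[...,1]<75)
    rows=[np.where(r)[0] for r in rod]; 
    print("centre px",c,"tcp",tcp)
    for i in range(4,30,2): print(y+i,"".join("#" if a<75 else ("." if a>115 else "+") for a in h[i,:,1]))
    return x,y
E
python3 - <<'E'
from hole import *
from station import imaging,monitor
d=imaging.read_camera("wrist"); np.savez("pics/w5.npz",**{k:np.array(v) for k,v in d.items()})
print(hole(dict(np.load("pics/wrist3.npz")),(.4615,-.0598,.0925)))
t=monitor.get_obs()["tcp_pos"]; print(hole(d,t))
E
```

```text
tcp_pos: [0.4614, -0.0618, 0.0923]
wrist_force: [-0.5, -0.2, -2.3]
tcp_pos: [0.4619, -0.0621, 0.0931]
wrist_force: [-0.8, 0.1, -1.7]
centre px [284.24949502 255.40545948] tcp (0.4615, -0.0598, 0.0925)
243 ..................+..............
245 ..........+++##########+.........
247 ........+##############+.........
249 ........+##############+.........
251 .........+###########++..........
253 ..........+++#######+............
255 ..............######+............
257 ...............+++++.............
259 .................................
261 .................................
263 .................................
265 .................................
267 .................................
(np.int64(268), np.int64(239))
centre px [284.1970292 255.4808801] tcp [ 0.46188073 -0.06226846  0.09318974]
243 ...............++++..............
245 ...........+##########++.........
247 ...........+#############+.......
249 ............+#############+......
251 .............+##########++.......
253 ......+.........+#######+.+......
255 ......+..........++####++........
257 .....................+...........
259 .................................
261 .................................
263 .................................
265 .................................
267 .................................
(np.int64(268), np.int64(239))
```

```bash
python3 -m crank '[[0,0.5,0,0,0,0,30],[0,0,-8,0,0,0,30],[0,0,-10,0,0,0,30],[0,0,-10,0,0,0,30],[0,0,-6,0,0,0,30]]'|grep -E "tcp|force"
python3 -m crank '[[0,0,-3,0,0,0,30],[0,0,-2,0,0,0,30],[0,0,-1,0,0,0,30],[0,0,0,0,0,0,30],[0,0,0,0,0,0,30]]'|grep -E "tcp|force"
python3 -m crank '[[0,0,-1,0,0,0,30],[0,0,0,0,0,0,30],[0,0,0,0,0,0,30],[0,0,0,0,0,0,30]]'|grep -E "tcp|force"
```

```text
tcp_pos: [0.461, -0.0618, 0.0577]
wrist_force: [-0.2, 0.4, -2.0]
tcp_pos: [0.4617, -0.0618, 0.0529]
wrist_force: [0.7, 0.3, -1.2]
tcp_pos: [0.4615, -0.0618, 0.0518]
wrist_force: [0.1, -0.1, -1.3]
```

```bash
python3 -m crank '[[0,0,-0.7,0,0,0,30],[0,0,0,0,0,0,30],[0,0,0,0,0,0,30]]'|grep -E "tcp|force"
python3 -m crank '[[0,0,-0.7,0,0,0,30],[0,0,0,0,0,0,30],[0,0,0,0,0,0,30]]'|grep -E "tcp|force"
python3 -m crank '[[0,0,-0.4,0,0,0,30],[0,0,0,0,0,0,30],[0,0,0,0,0,0,30]]'|grep -E "tcp|force"
```

```text
tcp_pos: [0.4614, -0.0618, 0.051]
wrist_force: [0.3, -0.5, -2.0]
tcp_pos: [0.4615, -0.0618, 0.0506]
wrist_force: [-0.0, 0.2, 4.7]
tcp_pos: [0.4615, -0.0618, 0.0505]
wrist_force: [-2.4, -0.1, 9.0]
```

```bash
python3 -m crank '[[0,0,0.7,0,0,0,30],[0,0,0,0,0,0,30],[0,0,0,0,0,0,48],[0,0,0,0,0,0,56],[0,0,0,0,0,0,62]]'|grep -E "tcp|force|gap"
python3 -m crank '[[0,0,0,0,0,0,62],[0,0,5,0,0,0,62],[0,0,20,0,0,0,62],[0,0,35,0,0,0,62],[0,0,30,0,0,0,62]]'|grep -E "tcp|force|gap"
python3 -m crank '[[0,30,0,0,0,0,62],[3,40,0,0,0,0,62],[3,40,0,0,0,0,62],[3,40,0,0,0,0,62],[0,25,0,0,0,0,62]]'|grep -E "tcp"
python3 -m crank '[[0,12,-20,0,0,0,62],[0,0,-35,0,0,0,62],[0,0,-35,0,0,0,62],[0,0,-25,0,0,0,62],[0,0,-10,0,0,0,62]]'|grep -E "tcp"
python3 -m crank '[[0,0,0,0,0,0,62],[0,0,0,0,0,0,62],[0,0,0,0,0,0,62],[0,0,0,0,0,0,62]]'|grep -E "tcp"
```

```text
tcp_pos: [0.4614, -0.0618, 0.0504]
wrist_force: [0.0, 0.2, 0.0]
finger_gap: 0.616
tcp_pos: [0.4607, -0.0614, 0.1418]
wrist_force: [0.0, -0.2, 0.7]
finger_gap: 0.661
tcp_pos: [0.4708, 0.1179, 0.1414]
tcp_pos: [0.4684, 0.1247, 0.013]
tcp_pos: [0.4717, 0.1255, 0.0171]
```

```bash
python3 -m crank '[[0,0,-6,0,0,0,56],[0,0,-6,0,0,0,56],[0,0,-1.5,0,0,0,56],[0,0,0,0,0,0,56],[0,0,0,0,0,0,56]]'|grep -E "tcp"
python3 -m crank '[[0,0,0,0,0,0,56],[0,0,0,0,0,0,56]]'|grep -E "tcp"
```

```text
tcp_pos: [0.4702, 0.1252, 0.0019]
tcp_pos: [0.4704, 0.1253, 0.0021]
```

```bash
python3 -m crank '[[0,0,0.4,0,0,0,50],[0,0,0,0,0,0,44],[0,0,0,0,0,0,38],[0,0,0,0,0,0,32],[0,0,0,0,0,0,22]]' 20|grep -E "tcp|gap"
python3 -m crank '[[0,0,0,0,0,0,22],[0,0,0,0,0,0,22],[0,0,0,0,0,0,22]]'
python3 -m crank '[[0,0,15,0,0,0,22],[0,0,30,0,0,0,22],[0,0,35,0,0,0,22],[0,0,35,0,0,0,22],[0,0,20,0,0,0,22]]' | grep -E "tcp|force|gap"
python3 -m crank '[[0,-20,0,0,0,0,22],[-3,-40,0,0,0,0,22],[-3,-40,0,0,0,0,22],[-3,-37,0,0,0,0,22],[0,-25,0,0,0,0,22]]' | grep -E "tcp"
python3 -m crank '[[0,-15,0,0,0,0,22],[0,-10,-10,0,0,0,22],[0,0,-20,0,0,0,22],[0,0,-9,0,0,0,22],[0,0,0,0,0,0,22]]'|grep -E "tcp|force"
python3 -m crank '[[0,0,0,0,0,0,22],[0,0,0,0,0,0,22],[0,0,0,0,0,0,22],[0,0,0,0,0,0,22]]'|grep -E "tcp|force"
```

```text
tcp_pos: [0.4704, 0.1252, 0.0025]
finger_gap: 0.353
time_s: 20.62
tcp_pos: [0.4704, 0.1252, 0.0025]
ee_rot: [0.0, 0.0, 1.0, -0.0]
wrist_force: [0.1, -0.2, 1.8]
finger_gap: 0.354
tcp_pos: [0.4713, 0.1258, 0.1404]
wrist_force: [0.8, 0.5, -0.7]
finger_gap: 0.355
tcp_pos: [0.4597, -0.0407, 0.1372]
tcp_pos: [0.4596, -0.0609, 0.0964]
wrist_force: [0.2, 0.5, 0.1]
tcp_pos: [0.4619, -0.0614, 0.099]
wrist_force: [-0.4, 0.0, -0.8]
```

```bash
python3 -m crank '[[0,-0.2,-3,0,0,0,22],[0,0,-3,0,0,0,22],[0,0,0,0,0,0,22],[0,0,0,0,0,0,22],[0,0,0,0,0,0,22]]'|grep -E "tcp|force"
python3 - <<'E'
from hole import *
from station import imaging,monitor
d=imaging.read_camera("wrist"); np.savez("pics/w6.npz",**{k:np.array(v) for k,v in d.items()})
t=monitor.get_obs()["tcp_pos"]; print(hole(d,t))
cv2.imwrite("pics/w6.png",cv2.resize(d["image"][225:285,249:319,::-1],(560,480),interpolation=cv2.INTER_CUBIC))
E
```

```text
tcp_pos: [0.4614, -0.062, 0.0924]
wrist_force: [-0.2, 0.3, -0.8]
centre px [284.31283335 255.48351423] tcp [ 0.46142506 -0.06199655  0.09247048]
243 ..............++++++.............
245 ...........+###########++........
247 ...........+##############+......
249 ...........+##############+......
251 ...........++############++......
253 .............+++########+++......
255 .................+######+++......
257 ..................++#++..........
259 .................................
261 .................................
263 .................................
265 .................................
267 .................................
(np.int64(268), np.int64(239))
```

View pics/w6.png

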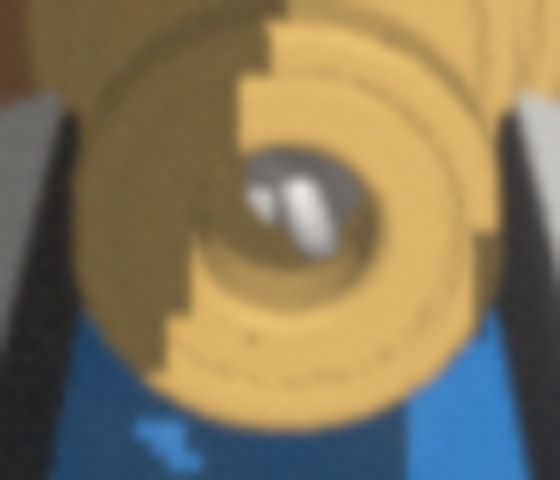

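The rod tip shows in the small ring's hole at crop (303,200), with the hole centre at (290,228). That is about 1 mm towards +y; the row offset is parallax. I'll correct and lower.

```bash
python3 -m crank '[[0,0.9,0,0,0,0,22],[0,0,-8,0,0,0,22],[0,0,-9,0,0,0,22],[0,0,-7,0,0,0,22],[0,0,-4,0,0,0,22]]'|grep -E "tcp|force"
python3 -m crank '[[0,0,-2,0,0,0,22],[0,0,-0.5,0,0,0,22],[0,0,0,0,0,0,22],[0,0,0,0,0,0,22],[0,0,0,0,0,0,22]]'|grep -E "tcp|force"
python3 -m crank '[[0,0,-0.5,0,0,0,22],[0,0,0,0,0,0,22],[0,0,0,0,0,0,22]]'|grep -E "tcp|force"
```

```text
tcp_pos: [0.4606, -0.0611, 0.0631]
wrist_force: [0.4, 0.1, -0.3]
tcp_pos: [0.4617, -0.0611, 0.0622]
wrist_force: [-0.6, 0.4, 0.4]
tcp_pos: [0.4615, -0.0611, 0.0616]
wrist_force: [-0.6, 0.7, -0.9]
```

```bash
python3 -m crank '[[0,0,-0.8,0,0,0,22],[0,0,0,0,0,0,22],[0,0,0,0,0,0,22]]'|grep -E "tcp|force"
python3 -m crank '[[0,0,-0.6,0,0,0,22],[0,0,0,0,0,0,22],[0,0,0,0,0,0,22]]'|grep -E "tcp|force"
python3 -m crank '[[0,0,-0.4,0,0,0,22],[0,0,0,0,0,0,22],[0,0,0,0,0,0,22]]'|grep -E "tcp|force"
```

```text
tcp_pos: [0.4614, -0.0611, 0.0606]
wrist_force: [0.1, -0.2, -0.6]
tcp_pos: [0.4615, -0.0611, 0.0604]
wrist_force: [-1.0, -1.2, 4.4]
tcp_pos: [0.4615, -0.0611, 0.0603]
wrist_force: [-2.0, -0.3, 8.8]
```

```bash
python3 -m crank '[[0,0,0.7,0,0,0,22],[0,0,0,0,0,0,22],[0,0,0,0,0,0,38],[0,0,0,0,0,0,46],[0,0,0,0,0,0,54]]'|grep -E "tcp|force|gap"
python3 -m crank '[[0,0,2,0,0,0,54],[0,0,5,0,0,0,54],[0,0,4,0,0,0,54],[0,0,0,0,0,0,54],[0,0,0,0,0,0,54]]'|grep -E "tcp|force|gap"
python3 -m crank '[[0,0,0,0,0,0,40],[0,0,0,0,0,0,40],[0,0,0,0,0,0,40]]'|grep -E "tcp|force|gap"
python3 - <<'E'
from rod import *
from station import imaging,monitor
D={}
for n in("wrist","scene","side"):
    d=D[n]=imaging.read_camera(n);np.savez(f"pics/{n}7.npz",**{k:np.array(v) for k,v in d.items()})
t=monitor.get_obs()["tcp_pos"]; w=D["wrist"]; p=proj(w,[t+[0,0,z] for z in(-.002,0.01,.024)]); print(t,p)
s=[cv2.resize(w["image"][195:315,205:365,::-1],(453,340),interpolation=cv2.INTER_CUBIC)]+[cv2.resize(D[n]["image"][y:y+90,x:x+45,::-1],(170,340),interpolation=cv2.INTER_CUBIC) for n,x,y in(("scene",320,175),("side",274,200))]
cv2.imwrite("pics/c7.png",np.hstack(s))
E
```

```text
tcp_pos: [0.4614, -0.0611, 0.0602]
wrist_force: [0.1, -0.2, -0.2]
finger_gap: 0.51
tcp_pos: [0.4618, -0.0611, 0.0718]
wrist_force: [-0.3, 0.8, 0.3]
finger_gap: 0.572
tcp_pos: [0.4613, -0.0611, 0.0713]
wrist_force: [-0.2, 0.6, 0.3]
finger_gap: 0.434
[ 0.46130649 -0.06103189  0.07126319] [[284.44429583 249.35299373]
 [284.4372186  257.04727606]
 [284.42773112 267.36194693]]
```

View pics/c7.png

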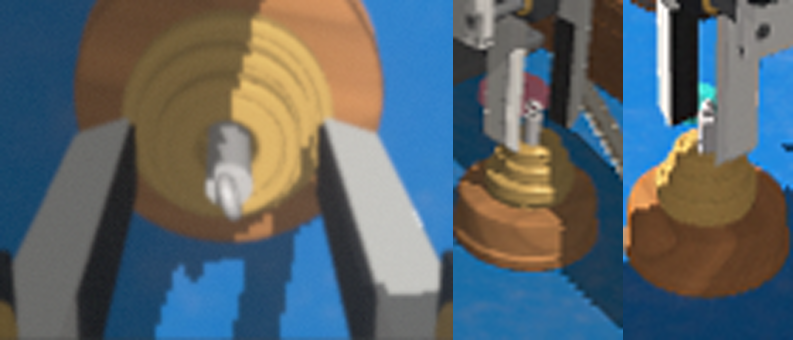

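The stack looks complete and flat. The rod (crop column 228) is centred between the fingers (inner edges 133 and 320), with tips above the small weight. Now I'll grip the rod.

```bash
python3 -m crank '[[0,0,0,0,0,0,30],[0,0,0,0,0,0,22],[0,0,0,0,0,0,16],[0,0,0,0,0,0,12],[0,0,0,0,0,0,8]]' 20|grep -E "tcp|force|gap"
python3 -m crank '[[0,0,0,0,0,0,4],[0,0,0,0,0,0,2],[0,0,0,0,0,0,0],[0,0,0,0,0,0,0]]' 55|grep -E "tcp|rot|force|gap"
```

```text
tcp_pos: [0.4614, -0.061, 0.0714]
wrist_force: [0.1, 2.3, 1.5]
finger_gap: 0.111
tcp_pos: [0.4615, -0.0606, 0.0713]
ee_rot: [0.0, 0.0, 1.0, 0.0]
wrist_force: [0.9, 2.6, -0.1]
finger_gap: 0.094
```

```bash
python3 -m crank '[[0,0.5,0,0,0,0,0],[0,0,0,0,0,0,0],[0,0,2,0,0,0,0],[0,0,3,0,0,0,0],[0,0,5,0,0,0,0]]'|grep -E "tcp|rot|force|gap"
python3 -m crank '[[0,0,5,0,0,0,0],[0,0,5,0,0,0,0],[0,0,5,0,0,0,0],[0,0,5,0,0,0,0],[0,0,5,0,0,0,0]]'|grep -E "tcp|rot|force|gap"
python3 -m crank '[[0,0,6,0,0,0,0],[0,0,6,0,0,0,0],[0,0,6,0,0,0,0],[0,0,6,0,0,0,0],[0,0,6,0,0,0,0]]'|grep -E "tcp|rot|force|gap"
python3 -m crank '[[0,0,6,0,0,0,0],[0,0,6,0,0,0,0],[0,0,6,0,0,0,0],[0,0,5,0,0,0,0],[0,0,4,0,0,0,0]]'|grep -E "tcp|rot|force|gap"
python3 -m crank '[[0,0,3,0,0,0,0],[0,0,2,0,0,0,0],[0,0,1,0,0,0,0],[0,0,0,0,0,0,0],[0,0,0,0,0,0,0]]'|grep -E "tcp|rot|force|gap"
for i in 1 2; do python3 -m crank '[[0,0,0,0,0,0,0],[0,0,0,0,0,0,0],[0,0,0,0,0,0,0],[0,0,0,0,0,0,0],[0,0,0,0,0,0,0]]'; done
python3 - <<'E'
from rod import *
from station import imaging,monitor
D={}
for n in("wrist","scene","side"):
    d=D[n]=imaging.read_camera(n)
s=[cv2.resize(D["wrist"]["image"][195:315,205:365,::-1],(300,225))]+[cv2.resize(D[n]["image"][y:y+110,x:x+100,::-1],(400,440),interpolation=cv2.INTER_CUBIC) for n,x,y in(("scene",290,140),("side",246,165))]
cv2.imwrite("pics/c8.png",np.hstack(s[1:]))
print(np.abs(monitor.get_obs()["dq"]).max())
E
```

```text
tcp_pos: [0.4605, -0.0609, 0.0811]
ee_rot: [-0.001, 0.0, 1.0, -0.0]
wrist_force: [-0.5, 0.2, -6.5]
finger_gap: 0.093
tcp_pos: [0.4614, -0.0607, 0.107]
ee_rot: [0.0, 0.0, 1.0, -0.0]
wrist_force: [-0.9, 0.3, -5.7]
finger_gap: 0.089
tcp_pos: [0.4614, -0.0606, 0.137]
ee_rot: [0.0, 0.0, 1.0, -0.0]
wrist_force: [-0.7, -0.2, -6.0]
finger_gap: 0.089
tcp_pos: [0.4615, -0.0606, 0.164]
ee_rot: [0.0, 0.0, 1.0, -0.0]
wrist_force: [-0.2, 0.8, -6.0]
finger_gap: 0.091
tcp_pos: [0.4613, -0.0606, 0.1692]
ee_rot: [-0.0, 0.0, 1.0, 0.0]
wrist_force: [-0.4, -0.4, -5.2]
finger_gap: 0.089
time_s: 28.98
tcp_pos: [0.4614, -0.0605, 0.1693]
ee_rot: [-0.0, 0.0, 1.0, 0.0]
wrist_force: [-0.4, -0.3, -5.3]
finger_gap: 0.089
time_s: 29.4
tcp_pos: [0.4614, -0.0606, 0.1694]
ee_rot: [-0.0, 0.0, 1.0, -0.0]
wrist_force: [0.3, 0.2, -6.2]
finger_gap: 0.085
0.003106169034222545
```

View pics/c8.png

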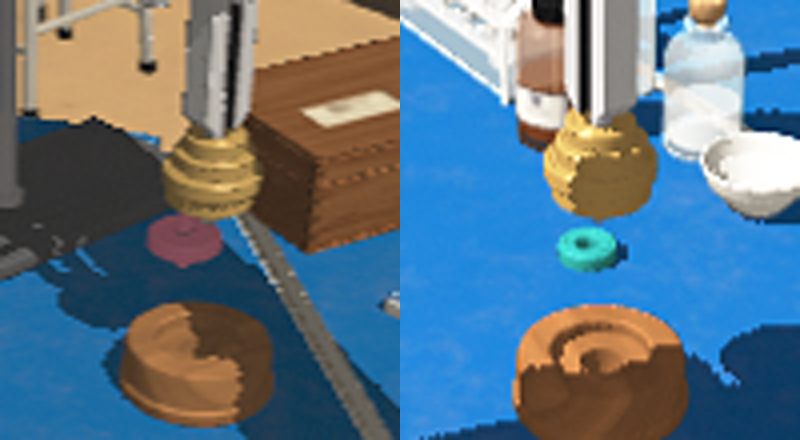

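Both views show the hanger level with all three weights seated, bottom at about crop (212,215) and (600,215), above the empty seat. I'll check that it isn't slipping, then hand in.

```bash
cat > s.py <<'E'
from h import *
from station import imaging,monitor
import sys
d=imaging.read_camera("side")
for c in blobs(np.ascontiguousarray(d["image"][185:225,275:320]),(15,110,70),(28,255,255),100): print(np.round(cen(c),2)+[275,185],cv2.boundingRect(c),cv2.contourArea(c))
o=monitor.get_obs(); print(o["time_s"],o["tcp_pos"],o["wrist_force"],abs(o["dq"]).max(),o["finger_gap"])
E
python3 s.py; for i in 1 2 3; do python3 -m crank '[[0,0,0,0,0,0,0],[0,0,0,0,0,0,0],[0,0,0,0,0,0,0],[0,0,0,0,0,0,0],[0,0,0,0,0,0,0]]'>/dev/null; done; python3 s.py
```

```text
[295.54 205.41] (7, 7, 28, 28) 533.0
29.6 [ 0.46140639 -0.06055865  0.16939067] [-0.23970791  0.60947159 -6.71094327] 0.0024997848257204813 0.09116597870453794
[295.55 205.42] (7, 7, 28, 28) 534.0
30.9 [ 0.46144078 -0.06056233  0.16938661] [ 0.57886537  1.05057257 -6.12430247] 0.002070431460639468 0.08978347923219619
```

```bash
python3 -c "
from station import r
print(r.sign_off())"
```

```text
the job is handed in; nothing more can be done
None
```

The hanger is loaded and held about 98 mm above its seat, level and still, and the job is handed in at about 31 s of the 72 s allowed.

- **Weights:** I threaded the large, medium and small gold rings in that order. Each was lowered until the wrist felt contact (about 9–13 N) at the height expected for fully home, and only then released.
- **Hanger:** I gripped the rod just above the small weight with 55 N and lifted it straight up, with the tool staying vertical throughout.
- **Last checks:** The wrist reads about 6 N down, close to the full stack's weight. Over 1.3 s the stack's position in the side camera changed by about 0.01 px, so I saw no slip. The scene and side views show it upright above the empty seat.
- **Bystanders:** I never reached for the dish, the dropper bottle, the eraser or the look-alikes, but I did not measure their positions again at the end.
- **Disagreements:** The first camera estimate of the rod was about 1.5–2 mm off in y. I corrected it from wrist-camera views while threading. No check failed.

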